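# Close the last swing bolt of a pressure filter holder with the spanner

## Robot

A 6-joint arm with a two-finger parallel gripper is mounted at the origin on a cart in front of the work surface, level with it; the furniture and walls round the work are solid. World frame = base frame: x ahead of the robot, y to its left, z up, the work surface at z = 0. Lengths are in mm, angles in rad, forces in N, time in s.
With the tool pointing down it reaches from about 350 to 875 mm from the base axis. Payload 4.2 kg.
Tool frame: the origin (TCP) lies between the finger pads; the fingertips stand 11 mm ahead of it and the grasp point (between the pads) lies 8 mm behind it; z points along the fingers, y is the direction in which the jaws open and shut (so a half turn about z gives the same grasp; the last joint's range is limited). The gripper opens to 85 mm and grips with 20 to 120 N. Pads are 22 mm wide; open, the fingers measure 114 mm over their backs; the gripper's body (76 mm by 85 mm) begins 54 mm behind the grasp point. The pads swing forward as they close: fully open they stand 13 mm farther back than shut.
Start: joints at [-0.862, 0.385, 0.008, 0, -1.194, -0.259], TCP at [271.753, -562.805, 242.312] pointing down, gripper open.
Joint ranges: [-3.14, 3.14], [-1.21, 2.06], [-1.07, 1.41], [-3.16, 2.05], [-2.99, -0.16], [-3.1, 3.1]. Speed limits (rad/s): [2.79, 2.79, 3.14, 3.14, 3.14, 3.14].

## Interface

Orientations are given as a unit quaternion [x, y, z, w].
In Python, from bench import * gives the robot as it stands.
- The arm moves only by the tool servo_tool, never from a script. Its argument "rows" is a list of rows, each a list of 7 numbers: the opening, from 0 (shut) to 1 (fully open), then the shift along the tool's x, y, z in cm, then the turn, a rotation vector about the tool's x, y, z in degrees. A call has 1 to 12 rows; each row shifts and turns the commanded pose from where the row before left it, along the tool's axes as they then stand; what a row does not reach is not made up. A row lasts 1/10 s, in which the tool goes at most 50 mm and 8.59 degrees, less where a joint would pass 70% of its speed; a pose out of reach is approached as far as the arm can. A call is refused whole if a number of a shift passes 5 or a number of a turn 8.59, either way. A call with a gripper value outside its range is refused whole. The fingers move at their own pace and stop on an object; the grip force is fixed at half the most. Time passes only in rows, so rows that do not move let the fingers close. It gives the time, the measured TCP pose, the force and the opening at its end, in the units of the state.
- read_state(): the state, without advancing time (a new reading comes with each control period).
- get_image(name): name is "scene" or "top" or "wrist"; returns a dict with "image" (384x512x3 uint8, red, green, blue), "mtx" (3x3 intrinsics, pixels), "extrinsics" (4x4, takes a point from camera to world coordinates). Camera axes: x right, y up, looking along -z (the intrinsics and any distortion apply to the point x, -y, -z); pixel columns grow to the right and rows downward; lengths in mm; the calibration is good to about 2 mm. A picture is of the moment at which its call begins. There is no depth.
- job_done(): hands the job in, once; it reports no verdict.
The state is a dict: "clock": time; "joints": joint angles; "joint_vel": joint speeds; "joint_efforts": joint torques, N m; "position": TCP position; "ee_rot": TCP orientation; "contact_force": force on the tool from outside, world axes, zero at the start; "wrist_torque": the same for the moment, N m; "gripper_width": finger opening in mm.
Only numpy, scipy, OpenCV 4.12 (cv2) and the standard library are available. Lean on these libraries where they do the work, as an engineer would, in place of code of your own. Each camera call takes 0.05 s, during which the arm holds its last target. There are 200 camera calls.

## Task

Close the pressure filter holder: tip its open swing bolt fully upright into the slot of the lid, then put the large spanner on that bolt's nut and tighten it clockwise (seen from above) until it will go no further. Afterwards take the spanner off and lay it flat on the desk, away from the filter holder; leave the other things on the desk where they are.

Things in the scene. Friction and masses are not known exactly. Their poses are not given: they have to be found in the camera images.
- filter_holder: Round steel pressure filter holder on three legs, fixed to the desk, 126 mm wide, gauge on its lid (195 mm high). Origin: centre of its feet. Its -x axis points straight out to the open swing bolt; three tight bolts stand at +x, +y, -y, 72 mm from the centre. Slotted lugs for the bolts: top at z = 93 mm, reaching 89 mm from the centre. Only within 45 mm of the centre does the lid rise above 93 mm.
- swing_bolt (a joint): Tilt of the open bolt (rad): 0 = upright in its slot (stop), positive = leaning outward (stop at 0.85). Pivot: 72 mm from the holder's origin along its -x, 50 mm above the desk. Threaded rod of 16 mm; stays where it is left; 0.12 N m tips it. A closed gripper can push it up from outside near its end, moving in and up along its arc (a level push may jam). A tight nut holds it in.
- bolt_end (a point): Free upper end of the open swing bolt, on its axis, 98 mm from its pivot; upright it stands 148 mm above the desk.
- nut (a joint): Turn of the open bolt's hexagon nut (rad): 0 = slack, positive = clockwise seen from above (tightening), stop at 1.30 = tight. It needs about 0.25 N m, also backwards, and stays where it is left. With the bolt upright and the nut at 0 a corner points 35 degrees counter-clockwise (seen from above) of straight out; at 1.30 that corner points 39.5 degrees clockwise of straight out.
- nut_mid (a point): Centre of that nut, on the bolt's axis, 56 mm from the pivot (106 mm above the desk once upright). Nut: 30 mm across flats, 34.6 mm across corners, 18 mm high, on a washer 4 mm thick, 33 mm wide, that turns with it. z runs along the bolt; x points to a corner of the hexagon: a spanner on the nut lies along x or a direction some multiple of 60 degrees from it.
- spanner: The large open-ended spanner, plain steel with a black dipped handle, 203 mm long, 0.16 kg, flat on the desk left or right of the holder (the small one on the other side). Origin: on its underside, under the handle near the balance point, a good place to grip across (handle 24 mm wide, 16 mm thick, from 83 mm behind to 33 mm ahead). x runs towards the jaw, z up. Head 67 mm wide, 10 mm thick.
- spanner_jaw (a point): Centre of the large spanner's jaw, where the nut's centre belongs, 100 mm ahead of its origin and 8 mm above its underside. The jaw is 32.5 mm wide with parallel cheeks, open towards +x, widening to 41 mm at its tips 19 mm ahead of this point; its bottom lies 19 mm behind. On the nut it has about 10 degrees of play either way.
- spanner_small: A smaller open-ended spanner of the same kind, 138 mm long, jaw 22 mm wide: too small for the nut. Origin and axes as for the large one, its jaw 68 mm ahead of its origin. A bystander.
- petri_dish: Petri dish, 58 mm across and 15 mm high, a bystander on the desk.
- marker: Red-capped white marker pen, 135 mm long, a bystander.
- forceps: Steel forceps, 134 mm long, a bystander.
- pen: White ballpoint pen, 145 mm long, a bystander.

How it is judged:
By the outcome, as a careful person would: the job done as asked, in the order asked, and still so for the second after the job is handed in, with the robot touching nothing.
It also fails if it takes over 72 s, if anything falls off the work surface, if the arm or the gripper's body presses on something with over 40 N, if the wrist force passes 120 N, or if a joint passes its speed limit or range.

## Working session

There is one attempt and no reset: what is moved stays moved. The work goes in short steps, Python scripts to look and compute and a tool call to move; the robot and the scene stay as the last step left them, time stands still between calls to the robot, and variables do not carry over. Pictures are saved under pics/ and viewed, about 8 in all and at most 12, crops included, and the job is handed in when it is done.

Besides the shell and the picture viewer there is one more tool, called as a command line: name --pt "numbers of a row" for each row, then --argument value for the rest. servo_tool: Moves the arm, as the interface text tells. Its arguments: {"type":"object","properties":{"rows":{"type":"array","items":{"type":"array","items":{"type":"number"}}}},"required":["rows"]}

```bash
mkdir -p pics; ls; python3 - <<'E'
from bench import *
import cv2,numpy as np
s=read_state();print(s)
for n in("scene","top"):
    d=get_image(n);cv2.imwrite(f"pics/{n}0.png",d["image"][:,:,::-1]);print(n,np.round(d["mtx"],1).tolist(),np.round(d["extrinsics"],3).tolist(),[k for k in d])
E
```

```text
pics
{'clock': 0.0, 'joints': array([-8.62409776e-01,  3.85536751e-01,  6.64587833e-03, -5.04264343e-04,
       -1.19400835e+00, -2.58606443e-01]), 'joint_vel': array([ 0.00140796,  0.00030686, -0.00044222,  0.00176868, -0.00103903,
       -0.00012115]), 'joint_efforts': array([-6.39956779e-04, -3.92288160e+01,  1.88399255e+01,  4.18644816e+00,
       -4.77727008e-03, -1.66241762e-05]), 'position': array([ 271.51151497, -562.32640133,  241.24058419]), 'ee_rot': array([-2.22908383e-01,  9.74838803e-01,  1.03986848e-03, -2.81309024e-04]), 'contact_force': array([0.17405941, 0.41984704, 0.91370681]), 'wrist_torque': array([-0.03083566, -0.0270256 , -0.03733084]), 'gripper_width': 85.83634636840458}
scene [[386.6, 0.0, 249.4], [0.0, 386.6, 193.0], [0.0, 0.0, 1.0]] [[0.742, 0.376, -0.555, -88.541], [-0.67, 0.405, -0.622, -669.637], [-0.009, 0.834, 0.552, 745.015], [0.0, 0.0, 0.0, 1.0]] ['image', 'mtx', 'extrinsics']
top [[473.2, 0.0, 247.1], [0.0, 473.2, 196.7], [0.0, 0.0, 1.0]] [[0.012, 0.972, -0.236, 256.746], [-1.0, 0.011, -0.008, 55.126], [-0.005, 0.236, 0.972, 1318.108], [0.0, 0.0, 0.0, 1.0]] ['image', 'mtx', 'extrinsics']
```

View pics/top0.png

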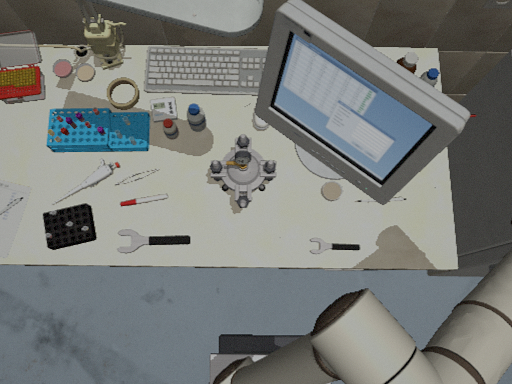

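View pics/scene0.png

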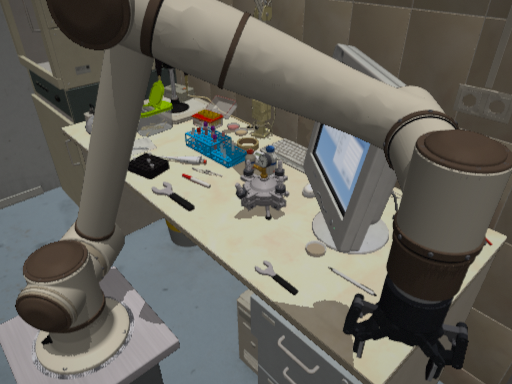

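The top view shows the large spanner, with its jaw at about (127,241) and its handle running to (190,240). The holder is at about (242,172) and the small spanner at (335,246). I'll zoom in on the holder and the spanner.

```bash
cat > h.py <<'E'
import numpy as np,cv2
from bench import *
from scipy.spatial.transform import Rotation as R
def ray(d,u,v):
    K=d["mtx"];E=d["extrinsics"]
    r=np.array([(u-K[0,2])/K[0,0],-(v-K[1,2])/K[1,1],-1.])
    return E[:3,3],E[:3,:3]@r
def onz(d,u,v,z):
    o,r=ray(d,u,v);return o+r*(z-o[2])/r[2]
def proj(d,P):
    E=d["extrinsics"];p=E[:3,:3].T@(np.asarray(P,float)-E[:3,3]);K=d["mtx"]
    return np.array([K[0,2]+K[0,0]*p[0]/-p[2],K[1,2]+K[1,1]*p[1]/p[2]])
def tri(a,ua,b,ub):
    o1,r1=ray(a,*ua);o2,r2=ray(b,*ub)
    t=np.linalg.lstsq(np.c_[r1,-r2],o2-o1,rcond=None)[0]
    p,q=o1+t[0]*r1,o2+t[1]*r2
    return (p+q)/2,np.linalg.norm(p-q)
E
python3 - <<'E'
from h import *
a=get_image("top");b=get_image("scene")
A=cv2.resize(a["image"][125:275,100:300],None,fx=4,fy=4,interpolation=cv2.INTER_CUBIC)[:, :, ::-1]
cv2.imwrite("pics/t1.png",A)
B=cv2.resize(b["image"][140:220,140:300],None,fx=5,fy=5,interpolation=cv2.INTER_CUBIC)[:, :, ::-1]
cv2.imwrite("pics/s1.png",B)
for u,v in((243,172),(127,241),(190,240),(335,246)):print(onz(a,u,v,8).round())
E
```

```text
[648.  78.   8.]
[444. 399.   8.]
[449. 223.   8.]
[ 437. -180.    8.]
```

View pics/t1.png

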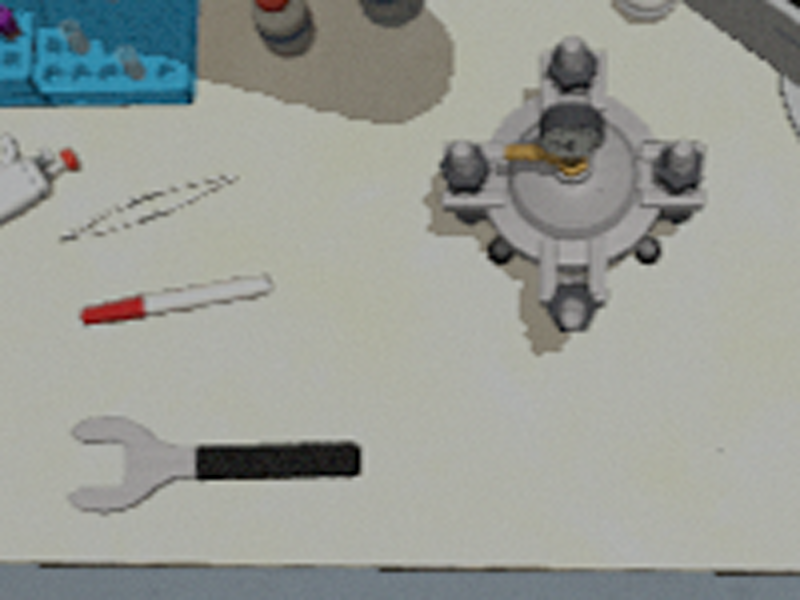

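View pics/s1.png

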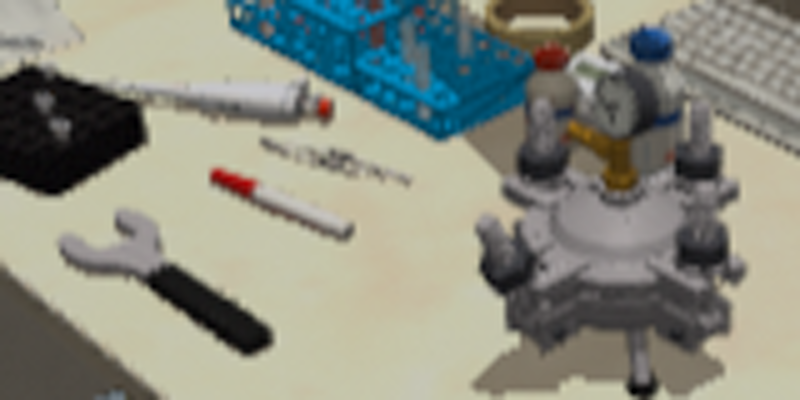

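The open bolt is at the bottom of the holder, nearest the robot, and leans outward (nut at crop (572,305), so -x of the holder is roughly world -x). The spanner jaw is at crop (100,465) and its handle runs from (197,461) to (360,459).

```bash
python3 - <<'E'
from h import *
a=get_image("top");b=get_image("scene")
T=lambda x,y:((x+.5)/4-.5+100,(y+.5)/4-.5+125)
S=lambda x,y:((x+.5)/5-.5+140,(y+.5)/5-.5+140)
L,Rr,F=[onz(a,*T(*p),115)for p in((465,170),(680,168),(573,70))]
print("L",L,"R",Rr,"F",F,"mid",(L+Rr)/2)
# black handle
im=a["image"].astype(int);m=np.zeros(im.shape[:2],np.uint8);m[225:255,140:200]=(im.max(2)<70)[225:255,140:200]
c=max(cv2.findContours(m,0,1)[0],key=cv2.contourArea);r=cv2.minAreaRect(c);print(r)
bx=cv2.boxPoints(r);print([onz(a,*p,14).round(1).tolist() for p in bx],"cen",onz(a,*r[0],14))
print("jaw mid tips",[onz(a,*T(*p),8).round(1) for p in((75,428),(72,496),(127,464))])
# bolt end candidates
for p in((575,290),(575,300)):
    print(tri(a,T(*p),b,S(487,225)))
E
```

```text
L [628.86226019 148.3655473  115.        ] R [631.75703962   5.56716406 115.        ] F [699.93186924  77.60808321 115.        ] mid [630.3096499   76.96635568 115.        ]
((169.0, 240.0), (8.0, 40.0), 90.0)
[[457.9, 336.8, 14.0], [459.2, 225.4, 14.0], [436.8, 224.5, 14.0], [435.6, 335.4, 14.0]] cen [447.34981552 280.53808882  14.        ]
jaw mid tips [array([470.2, 424.8,   8. ]), array([422.5, 423.2,   8. ]), array([445.3, 386.5,   8. ])]
(array([537.42412317,  77.53050506, 132.02778417]), np.float64(13.950480260369257))
(array([532.74374189,  76.00245009, 133.89495162]), np.float64(8.526959055689419))
```

servo_tool --pt "0 0 0 0 0 0 8.59" --pt "0 0 0 0 0 0 8.59" --pt "0 0 0 0 0 0 8.59" --pt "0 -1.3 4.6 0 0 0 0" --pt "0 -1.3 4.6 0 0 0 0" --pt "0 -1.3 4.6 0 0 0 0" --pt "0 -1.3 4.6 0 0 0 0" --pt "0 -1.3 4.6 0 0 0 0" --pt "0 -1.3 4.6 0 0 0 0" --pt "0 -1.3 4.6 0 0 0 0" --pt "0 -1.3 4.6 0 0 0 0" --pt "0 -1.3 4.6 0 0 0 0"

```text
clock: 1.5
position: [388.8, -147.0, 242.7]
ee_rot: [0.0, 1.0, -0.0, 0.001]
contact_force: [1.2, -0.0, -0.7]
gripper_width: -0.1
```

servo_tool --pt "0 -0.5 4.5 0 0 0 0" --pt "0 -0.5 4.5 0 0 0 0" --pt "0 -0.5 4.5 0 0 0 0" --pt "0 -0.5 4.5 0 0 0 0" --pt "0 -0.5 4.4 0 0 0 0" --pt "0 0 0 0 0 0 0" --pt "0 0 0 0 0 0 0"

```text
clock: 2.2
position: [413.5, 76.1, 242.2]
ee_rot: [-0.001, 1.0, -0.0, -0.0]
contact_force: [-0.1, -0.9, -1.1]
gripper_width: -0.3
```

```bash
python3 - <<'E'
from h import *
s=read_state();print(s["position"],s["joints"])
d=get_image("wrist");print(d["extrinsics"].round(3))
print("ground ctr",onz(d,256,192,100), "pivot px",proj(d,[558,77,50]))
cv2.imwrite("pics/w1.png",d["image"][:,:,::-1]);np.savez("w1.npz",**d)
E
```

```text
[413.5375644   76.05026848 242.24054979] [ 5.71642581e-01  2.78608424e-02 -4.56273940e-01 -1.16617808e-04
 -1.08707608e+00 -2.13994022e+00]
[[-2.00000e-03 -9.50000e-01 -3.13000e-01  3.31391e+02]
 [ 1.00000e+00 -2.00000e-03 -1.00000e-03  7.60370e+01]
 [-0.00000e+00 -3.13000e-01  9.50000e-01  3.72706e+02]
 [ 0.00000e+00  0.00000e+00  0.00000e+00  1.00000e+00]]
ground ctr [421.4595352   79.02708401 100.        ] pivot px [253.18410271 291.87686302]
```

View pics/w1.png

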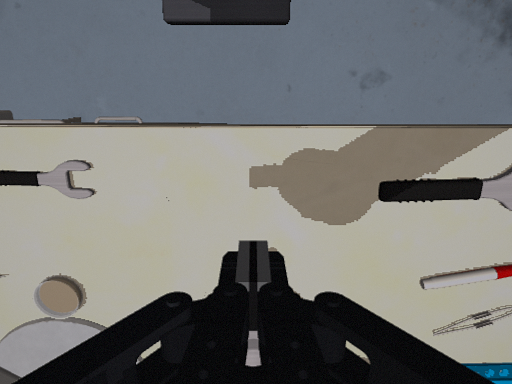

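The wrist camera sits on the robot side and its own gripper hides the holder, so this picture isn't useful here. I'll get the bolt tilt from the two fixed views.

```bash
python3 - <<'E'
from h import *
a=get_image("top");b=get_image("scene")
iT=lambda p:(((p-[100,125])+.5)*4-.5).round(0)
iS=lambda p:(((p-[140,140])+.5)*5-.5).round(0)
for t in(.2,.3,.4,.5,.6,.7):
    q=lambda l:[558-l*np.sin(t),76,50+l*np.cos(t)]
    print(t,"end",iT(proj(a,q(98))),iS(proj(b,q(98))),"nut",iT(proj(a,q(56))),iS(proj(b,q(56))))
q=[558,76,50];print(iS(proj(b,q)))
for n,p in (("L",(630,149,148)),("R",(631,5,148)),("F",(701,77,148))):print(n,iT(proj(a,p)),iS(proj(b,p)))
A=cv2.resize(a["image"][160:215,215:270],None,fx=10,fy=10,interpolation=cv2.INTER_CUBIC)[:, :, ::-1]
B=cv2.resize(b["image"][160:215,230:285],None,fx=10,fy=10,interpolation=cv2.INTER_CUBIC)[:, :, ::-1]
M=np.hstack([A,B]);cv2.imwrite("pics/z.png",cv2.resize(M,(800,400)))
E
```

```text
0.2 end [571. 292.] [501. 202.] nut [572. 295.] [513. 255.]
0.3 end [571. 308.] [489. 212.] nut [572. 303.] [506. 261.]
0.4 end [571. 323.] [477. 222.] nut [572. 312.] [500. 266.]
0.5 end [571. 338.] [466. 234.] nut [572. 320.] [493. 273.]
0.6 end [571. 352.] [455. 246.] nut [572. 328.] [488. 280.]
0.7 end [571. 366.] [445. 260.] nut [572. 336.] [482. 287.]
[528. 322.]
L [461. 153.] [534. 105.]
R [683. 154.] [697. 190.]
F [573.  51.] [692. 108.]
```

View pics/z.png

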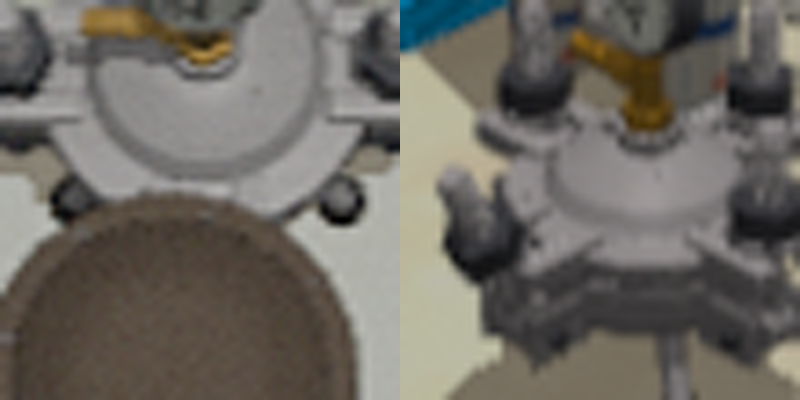

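servo_tool --pt "0 -1.5 0 3 0 0 0" --pt "0 -1.5 0 3 0 0 0" --pt "0 -2 0 2.8 0 0 0" --pt "0 -2 0 1.5 0 0 0" --pt "0 -1.1 0 0 0 0 0" --pt "0 0 0 0 0 0 0" --pt "0 0 0 0 0 0 0"

```text
clock: 3.05
position: [494.8, 74.7, 140.3]
ee_rot: [0.001, 1.0, 0.0, 0.001]
contact_force: [0.5, 0.1, 0.1]
gripper_width: -0.1
```

servo_tool --pt "0 -0.5 0 0 0 0 0" --pt "0 -0.5 0 0 0 0 0" --pt "0 -0.3 0 0 0 0 0" --pt "0 -0.3 0 -0.12 0 0 0" --pt "0 -0.3 0 -0.1 0 0 0" --pt "0 -0.3 0 -0.1 0 0 0" --pt "0 0 0 0 0 0 0"

```text
clock: 3.75
position: [517.3, 75.3, 142.7]
ee_rot: [-0.0, 1.0, 0.0, 0.0]
contact_force: [-1.5, -0.2, 0.6]
gripper_width: -0.0
```

servo_tool --pt "0 -0.4 0 -0.1 0 0 0" --pt "0 -0.4 0 -0.08 0 0 0" --pt "0 -0.4 0 -0.06 0 0 0" --pt "0 -0.4 0 -0.04 0 0 0" --pt "0 -0.3 0 -0.02 0 0 0" --pt "0 -0.3 0 0 0 0 0" --pt "0 0 0 0 0 0 0"

```text
clock: 4.45
position: [539.4, 75.3, 145.4]
ee_rot: [0.0, 1.0, 0.0, 0.0]
contact_force: [-0.6, 0.4, 0.3]
gripper_width: 0.1
```

servo_tool --pt "0 -0.2 0 0 0 0 0" --pt "0 -0.2 0 0 0 0 0" --pt "0 -0.2 0 0 0 0 0" --pt "0 0 0 0 0 0 0"

```text
clock: 4.85
position: [545.1, 75.3, 145.5]
ee_rot: [-0.0, 1.0, 0.0, 0.0]
contact_force: [-0.5, -0.3, 0.1]
gripper_width: -0.1
```

servo_tool --pt "0 -0.15 0 0 0 0 0" --pt "0 -0.15 0 0 0 0 0" --pt "0 -0.15 0 0 0 0 0" --pt "0 0 0 0 0 0 0"

```text
clock: 5.25
position: [545.8, 74.9, 145.1]
ee_rot: [0.0, 1.0, -0.001, -0.004]
contact_force: [-9.3, 2.4, 7.0]
gripper_width: -0.3
```

servo_tool --pt "0 1.5 0 0 0 0 0" --pt "0 3 0 -3 0 0 0" --pt "0 0 0 -4.5 0 0 0" --pt "0 0 0 -4.5 0 0 -8.5" --pt "0 0 0 0 0 0 -8.5" --pt "0 0 0 0 0 0 -8.5" --pt "0 0 0 0 0 0 -8.5" --pt "0 0 0 0 0 0 -8.5" --pt "0 0 0 0 0 0 -8.5" --pt "0 0 0 0 0 0 -8.5" --pt "0 0 0 0 0 0 -8.5" --pt "0 0 0 0 0 0 -8.5"

```text
clock: 6.45
position: [504.8, 75.3, 265.7]
ee_rot: [-0.622, 0.783, -0.0, 0.001]
contact_force: [-0.8, -0.1, 0.6]
gripper_width: -0.2
```

servo_tool --pt "1 0 0 0 0 0 -8.5" --pt "1 0 0 0 0 0 -5" --pt "1 -4 -0.5 0 0 0 0" --pt "1 -4 -0.5 0 0 0 0" --pt "1 -4 -0.5 0 0 0 0" --pt "1 0 0 0 0 0 0" --pt "1 0 0 0 0 0 0"

```text
clock: 7.15
position: [519.4, 196.1, 265.1]
ee_rot: [0.708, -0.707, 0.0, 0.0]
contact_force: [0.8, -0.2, -0.5]
gripper_width: 85.3
```

```bash
python3 - <<'E'
from h import *
s=read_state();print(s["position"],s["ee_rot"],s["joints"])
d=get_image("wrist");np.savez("w2.npz",**d);print(d["mtx"][0])
cv2.imwrite("pics/w2.png",cv2.resize(d["image"][:,:,::-1],(800,600),interpolation=cv2.INTER_CUBIC))
for P in([562,76,115],[562,76,148],[630,77,93],[447,300,14]):print(P,proj(d,P)*800/512)
E
```

```text
[519.40689877 196.09207446 265.13675623] [ 7.07673288e-01 -7.06539816e-01  7.39240716e-05  2.98491823e-05] [ 6.53030537e-01  2.50138034e-01 -1.28976282e-01  1.66269512e-04
 -1.19172155e+00 -6.51489098e-01]
[330.73854987   0.         252.77512254]
[562, 76, 115] [305.11557174  43.68940488]
[562, 76, 148] [292.50104233  31.70260062]
[630, 77, 93] [184.27960775  52.03059806]
[447, 300, 14] [481.6562305  367.68646321]
```

View pics/w2.png

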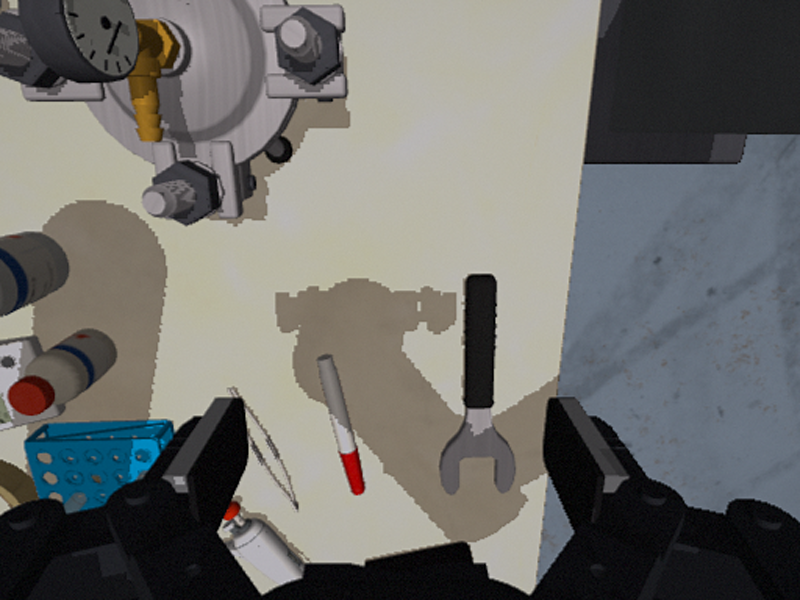

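The wrist view is clear. The open bolt stands upright, with its rod end at (297,37) and its nut at (308,46). The spanner handle runs from (481,275) to (480,407), with jaw tips at (449,492) and (506,490).

```bash
python3 - <<'E'
from h import *
d=dict(np.load("w2.npz"));k=512/800
f=lambda x,y,z:onz(d,(x+.5)*k-.5,(y+.5)*k-.5,z)
print("rod",f(297,37,148),"nut",f(309,46,115))
print("Lrod",f(156,202,148),"Lnut",f(187,191,115))
im=d["image"].astype(int);m=np.zeros(im.shape[:2],np.uint8);m[168:265,285:330]=(im.max(2)<60)[168:265,285:330]
m=cv2.morphologyEx(m,cv2.MORPH_OPEN,np.ones((5,5)))
c=max(cv2.findContours(m,0,1)[0],key=cv2.contourArea);r=cv2.minAreaRect(c);print(r)
for p in cv2.boxPoints(r):print(onz(d,*p,14).round(1))
print("tips",f(447,492,8),f(507,489,8),"bottom",f(481,458,8),"outer L/R",f(441,478,8),f(515,475,8))
E
```

```text
rod [560.29647032  77.94626103 148.        ] nut [560.27529391  76.90132136 115.        ]
Lrod [631.35910494 148.6940941  148.        ] Lnut [629.07214701 147.24133303 115.        ]
((306.9450988769531, 218.0147705078125), (19.10704231262207, 84.23971557617188), 0.8951737284660339)
[460.1 335.4  14. ]
[463.4 221.6  14. ]
[440.6 221.9  14. ]
[435.2 335.8  14. ]
tips [470.71211882 425.91530229   8.        ] [416.89736794 422.62218726   8.        ] bottom [442.00681309 390.01251445   8.        ] outer L/R [476.55217839 410.93781865   8.        ] [410.81217053 407.69611883   8.        ]
```

servo_tool --pt "0.7 -3.63 2.37 0 0 0 0" --pt "0.7 -3.63 2.37 0 0 0 0" --pt "0.7 -3.63 2.37 0 0 0 -2.3" --pt "0.7 0 0 4.5 0 0 0" --pt "0.7 0 0 4.5 0 0 0" --pt "0.7 0 0 4.5 0 0 0" --pt "0.7 0 0 4.5 0 0 0" --pt "0.7 0 0 4.0 0 0 0" --pt "0.7 0 0 1.5 0 0 0" --pt "0.7 0 0 0 0 0 0" --pt "0.7 0 0 0 0 0 0"

```text
clock: 8.3
position: [449.0, 303.9, 31.3]
ee_rot: [0.721, -0.693, 0.0, -0.001]
contact_force: [0.0, 0.9, 1.4]
gripper_width: 59.8
```

servo_tool --pt "0.7 0 0 1 0 0 0" --pt "0.7 0 0 0.7 0 0 0" --pt "0 0 0 0 0 0 0" --pt "0 0 0 0 0 0 0" --pt "0 0 0 0 0 0 0" --pt "0 0 0 0 0 0 0" --pt "0 0 0 0 0 0 0" --pt "0 0 0 0 0 0 0"

```text
clock: 9.1
position: [448.4, 304.5, 14.1]
ee_rot: [0.721, -0.693, 0.0, -0.001]
contact_force: [-0.7, -0.9, 5.3]
gripper_width: 22.0
```

servo_tool --pt "0 0 0 -3 0 0 0" --pt "0 0 0 -4 0 0 0" --pt "0 0 0 -2.8 0 0 0" --pt "0 4.5 0.4 0 0 0 0" --pt "0 4.5 0.4 0 0 0 0" --pt "0 4.5 0.4 0 0 0 0" --pt "0 4.5 0.4 0 0 0 0" --pt "0 4.5 0.4 0 0 0 0" --pt "0 4.5 0.4 0 0 0 0" --pt "0 4.5 0.4 0 0 0 0"

```text
clock: 10.1
position: [431.8, -13.5, 111.1]
ee_rot: [0.721, -0.693, -0.0, 0.0]
contact_force: [1.6, 0.5, -0.6]
gripper_width: 22.4
```

servo_tool --pt "0 0 0 0 0 0 8.19" --pt "0 0 0 0 0 0 8.19" --pt "0 0 0 0 0 0 8.19" --pt "0 0 0 0 0 0 8.19" --pt "0 0 0 0 0 0 8.19" --pt "0 0 0 0 0 0 8.19" --pt "0 0 0 0 0 0 8.16" --pt "0 0 0 0 0 0 0" --pt "0 0 0 0 0 0 0"

```text
clock: 11.0
position: [432.4, -11.9, 111.2]
ee_rot: [-0.302, 0.953, 0.0, -0.0]
contact_force: [0.3, 0.2, -1.0]
gripper_width: 22.4
```

```bash
python3 - <<'E'
from h import *
s=read_state();print(s["position"],s["joints"],s["contact_force"],s["gripper_width"])
x=R.from_quat(s["ee_rot"]).as_matrix()[:,0];print("toolx yaw",np.degrees(np.arctan2(x[1],x[0])))
d=get_image("wrist");b=get_image("top");np.savez("w3.npz",**d);np.savez("t3.npz",**b)
for P in([560.3,77.4,115],[560.3,77.4,148]):print(proj(d,P),proj(b,P))
A=cv2.resize(d["image"],(530,398));B=cv2.resize(b["image"][150:260,190:265],(270,398),interpolation=cv2.INTER_CUBIC)
cv2.imwrite("pics/w3.png",np.hstack([A,B])[:,:,::-1])
E
```

```text
[432.38014814 -11.86605141 111.15521136] [ 3.50823314e-01  2.16146724e-01 -6.25191085e-01 -3.14440321e-04
 -7.30382076e-01 -1.30774604e+00] [ 0.26459346  0.19964822 -0.99782519] 22.361813872087044
toolx yaw -144.8410489699147
[249.79331691 508.12843234] [242.20109903 192.41952288]
[249.27467233 589.78125351] [242.0091645  189.25671911]
```

View pics/w3.png

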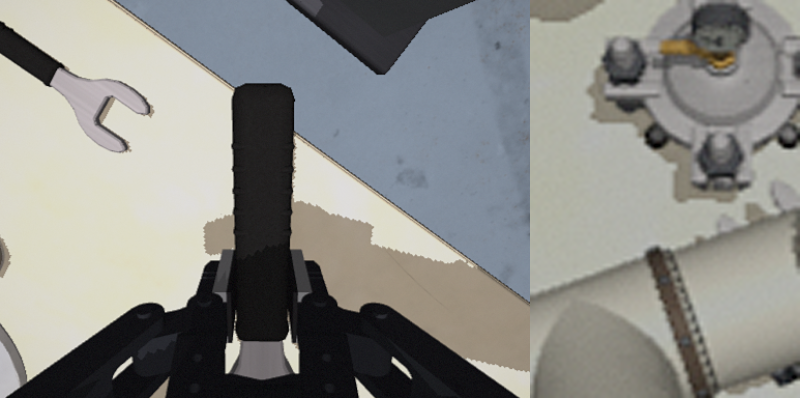

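In this picture the spanner is gripped straight, with its rear end at (264,85). The top crop shows the two jaw tips at (728,220) and (783,190), just outside the upright bolt's nut at (720,160).

```bash
python3 - <<'E'
from h import *
d=dict(np.load("w3.npz"));k=512/530
s=read_state();Q=R.from_quat(s["ee_rot"]).as_matrix();p=s["position"]
for n,(x,y) in dict(rearL=(233,100),rearR=(295,100),rear=(264,84),frL=(236,330),frR=(289,330)).items():
    P=onz(d,(x+.5)*k-.5,(y+.5)*k-.5,111 if n!="rear" else 113);print(n,P.round(1),"tool",(Q.T@(P-p)).round(1))
b=dict(np.load("t3.npz"))
im=b["image"]
for c in((728,221),(783,190)):
    u,v=(c[0]-530+.5)/3.6-.5+190,(c[1]+.5)/3.618-.5+150
    P=onz(b,u,v,107);print(P.round(1),(Q.T@(P-p)).round(1))
n=np.array([560.3,77.4,106]);print("nut in tool",Q.T@(n-p))
E
```

```text
rearL [375.1 -63.8 111. ] tool [76.9 -9.4  0.3]
rearR [361.9 -45.1 111. ] tool [76.9 13.4  0.3]
rear [364.  -57.7 113. ] tool [82.5  1.9 -1.7]
frL [459.   -6.2 111. ] tool [-24.8 -10.6   0.3]
frR [445.   13.7 111. ] tool [-24.8  13.8   0.3]
[513.   70.5 107. ] [-113.1   21.     4.3]
[536.5  30.6 107. ] [-109.4  -25.     4.3]
nut in tool [-155.79660293   -0.47905379    5.23800858]
```

servo_tool --pt "0 -0.8 0 -0.2 0 0 0" --pt "0 -0.8 0 0 0 0 0" --pt "0 -0.5 0 0 0 0 0" --pt "0 -0.5 0 0 0 0 0" --pt "0 -0.5 0 0 0 0 0" --pt "0 -0.5 0 0 0 0 0" --pt "0 0 0 0 0 0 0"

```text
clock: 11.8
position: [463.0, 9.0, 113.4]
ee_rot: [-0.301, 0.954, -0.0, 0.0]
contact_force: [2.7, -2.0, -2.0]
gripper_width: 22.4
```

servo_tool --pt "0 -0.4 -0.1 0 0 0 0" --pt "0 -0.4 0 0 0 0 0" --pt "0 -0.4 0 0 0 0 0" --pt "0 0 0 0 0 0 0"

```text
clock: 12.2
position: [473.5, 15.3, 113.6]
ee_rot: [-0.301, 0.954, -0.0, 0.001]
contact_force: [1.1, -1.4, -1.6]
gripper_width: 22.7
```

servo_tool --pt "0 -0.3 -0.05 0 0 0 0" --pt "0 -0.2 0 0 0 0 0" --pt "0 -0.2 0 0 0 0 0" --pt "0 0 0 0 0 0 0"

```text
clock: 12.6
position: [479.1, 18.8, 113.5]
ee_rot: [-0.301, 0.954, 0.0, 0.0]
contact_force: [1.3, -1.5, -0.8]
gripper_width: 22.2
```

servo_tool --pt "0 -0.2 0 0 0 0 0" --pt "0 -0.15 0 0 0 0 0" --pt "0 0 0 0 0 0 0"

```text
clock: 12.9
position: [481.3, 20.4, 113.4]
ee_rot: [-0.301, 0.954, -0.0, -0.0]
contact_force: [-0.4, -2.6, -1.0]
gripper_width: 22.3
```

servo_tool --pt "0 0.15 0 0 0 0 0" --pt "0 -0.055 1.045 0 0 0 6" --pt "0 -0.055 1.045 0 0 0 6" --pt "0 -0.055 1.045 0 0 0 6" --pt "0 -0.055 1.045 0 0 0 6" --pt "0 0 0 0 0 0 0"

```text
clock: 13.5
position: [464.3, 58.3, 113.7]
ee_rot: [-0.096, 0.995, -0.0, 0.0]
contact_force: [1.7, -3.5, -0.8]
gripper_width: 22.3
```

```bash
cat > st.py <<'E'
from h import *
s=read_state();Q=R.from_quat(s["ee_rot"]).as_matrix();p=s["position"];x=Q[:,0]
print(p.round(1),"yaw",np.degrees(np.arctan2(x[1],x[0])).round(2)%360,"Ftool",(Q.T@s["contact_force"]).round(1),"T",s["wrist_torque"].round(2),"R",np.hypot(p[0]-561.8,p[1]-77.1).round(1),"dir",(np.degrees(np.arctan2(p[1]-77.1,p[0]-561.8))%360).round(1),s["joints"].round(2),s["clock"])
E
python3 st.py
```

```text
[464.3  58.3 113.7] yaw 191.06 Ftool [-1.  -3.8  0.8] T [-1.15 -0.62 -0.42] R 99.3 dir 190.9 [ 0.47  0.27 -0.54  0.   -0.76 -1.85] 13.5
```

servo_tool --pt "0 -0.055 1.045 0 0 0 6" --pt "0 -0.055 1.045 0 0 0 6" --pt "0 -0.055 1.045 0 0 0 6" --pt "0 -0.055 1.045 0 0 0 6" --pt "0 -0.055 1.045 0 0 0 6" --pt "0 -0.055 1.045 0 0 0 6" --pt "0 0 0 0 0 0 0"

```text
clock: 14.2
position: [472.0, 119.1, 113.5]
ee_rot: [0.215, 0.977, -0.0, -0.0]
contact_force: [0.9, -4.6, -1.0]
gripper_width: 22.3
```

```bash
python3 st.py
```

```text
[472.  119.1 113.5] yaw 155.13 Ftool [-2.7 -3.8  1. ] T [-1.32 -0.62 -0.35] R 99.2 dir 154.9 [ 0.58  0.3  -0.5   0.   -0.78 -2.59] 14.2
```

servo_tool --pt "0 -0.04 0.87 0 0 0 5" --pt "0 -0.04 0.87 0 0 0 5" --pt "0 -0.04 0.87 0 0 0 5" --pt "0 0 0 0 0 0 0"

```text
clock: 14.6
position: [485.9, 140.7, 113.4]
ee_rot: [0.34, 0.94, -0.0, -0.0]
contact_force: [1.6, -3.8, -1.0]
gripper_width: 22.1
```

```bash
python3 st.py
```

```text
[485.9 140.7 113.4] yaw 140.2 Ftool [-3.6 -1.9  1. ] T [-1.19 -0.66 -0.1 ] R 99.0 dir 140.0 [ 0.6   0.32 -0.45  0.   -0.79 -2.87] 14.6
```

servo_tool --pt "0 -0.02 0.52 0 0 0 3" --pt "0 -0.02 0.52 0 0 0 3" --pt "0 0 0 0 0 0 0"

```text
clock: 14.9
position: [492.9, 148.1, 113.5]
ee_rot: [0.389, 0.921, -0.0, 0.0]
contact_force: [2.5, -3.6, -0.9]
gripper_width: 22.5
```

```bash
python3 st.py
```

```text
[492.9 148.1 113.5] yaw 134.22 Ftool [-4.3 -0.7  0.9] T [-1.07 -0.6  -0.04] R 98.9 dir 134.1 [ 0.61  0.34 -0.43  0.   -0.8  -2.98] 14.9
```

servo_tool --pt "0 -0.02 0.35 0 0 0 2" --pt "0 -0.02 0.35 0 0 0 2" --pt "0 0 0 0 0 0 0"

```text
clock: 15.2
position: [498.1, 152.8, 113.5]
ee_rot: [0.421, 0.907, -0.0, -0.0]
contact_force: [0.9, -4.4, 0.0]
gripper_width: 22.4
```

```bash
python3 st.py; python3 - <<'E'
from h import *
b=get_image("top");c=get_image("scene");d=get_image("wrist")
np.savez("t4.npz",**b);np.savez("w4.npz",**d)
A=cv2.resize(b["image"][150:230,200:280],(400,400),interpolation=cv2.INTER_CUBIC)
B=cv2.resize(c["image"][155:215,225:285],(400,400),interpolation=cv2.INTER_CUBIC)
cv2.imwrite("pics/m4.png",np.hstack([A,B])[:,:,::-1])
E
```

```text
[498.1 152.8 113.5] yaw 130.2 Ftool [-3.9 -2.2 -0. ] T [-0.95 -0.48  0.03] R 98.9 dir 130.1 [ 0.61  0.35 -0.42  0.   -0.81 -3.05] 15.2
```

View pics/m4.png

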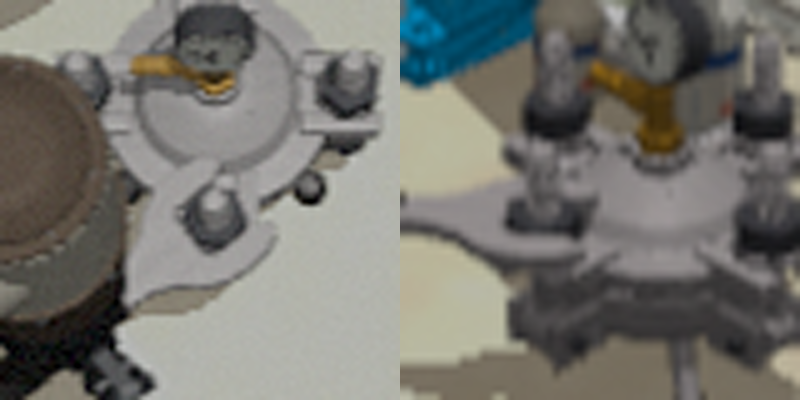

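The spanner head is seated round the nut at top crop (212,215), with the handle at about 130 degrees. I'll push on against the stop to confirm it is tight.

servo_tool --pt "0 0 0.3 0 0 0 1" --pt "0 0 0.3 0 0 0 0" --pt "0 0 0 0 0 0 0"

```text
clock: 15.65
position: [501.0, 154.9, 112.8]
ee_rot: [0.431, 0.902, -0.003, -0.002]
contact_force: [-1.8, -8.1, 0.6]
gripper_width: 22.4
```

```bash
python3 st.py
```

```text
[501.  154.9 112.8] yaw 128.89 Ftool [-5.2 -6.5 -0.5] T [-2.5   0.07 -0.35] R 98.7 dir 128.0 [ 0.61  0.35 -0.41  0.   -0.82 -3.07] 15.65
```

servo_tool --pt "0 0 0.3 0 0 0 0" --pt "0 0 0.3 0 0 0 0" --pt "0 0 0 0 0 0 0"

```text
clock: 15.95
position: [503.2, 156.1, 112.0]
ee_rot: [0.433, 0.901, -0.007, -0.004]
contact_force: [-3.8, -13.6, 3.2]
gripper_width: 22.4
```

```bash
python3 st.py
```

```text
[503.2 156.1 112. ] yaw 128.7 Ftool [ -8.2 -11.6  -3. ] T [-4.05  0.75 -0.92] R 98.3 dir 126.6 [ 0.61  0.36 -0.4   0.   -0.83 -3.08] 15.95
```

Torque at the bolt is still unclear, and J6 is near its limit. I'll go back into the play, pull the spanner off, and re-engage it one flat (60°) earlier. There is plenty of wrist range there to test the stop.

servo_tool --pt "0 0 -0.5 0 0 0 0" --pt "0 0 -0.5 0 0 0 0" --pt "0 -0.04 -0.87 0 0 0 -5" --pt "0 -0.04 -0.87 0 0 0 -5" --pt "0 0 0 0 0 0 0" --pt "0 0 0 0 0 0 0"

```text
clock: 16.55
position: [487.6, 143.2, 113.7]
ee_rot: [0.351, 0.936, 0.001, 0.0]
contact_force: [0.3, -0.2, -0.7]
gripper_width: 22.2
```

```bash
python3 st.py
```

```text
[487.6 143.2 113.7] yaw 138.92 Ftool [-0.4  0.1  0.7] T [ 0.06  0.02 -0.  ] R 99.4 dir 138.3 [ 0.61  0.33 -0.45 -0.   -0.79 -2.89] 16.55
```

servo_tool --pt "0 1 0 0 0 0 0" --pt "0 1.5 0 0 0 0 0" --pt "0 1.5 0 0 0 0 0" --pt "0 1.5 0 0 0 0 0"

```text
clock: 16.95
position: [445.2, 179.6, 113.4]
ee_rot: [0.351, 0.937, 0.0, -0.0]
contact_force: [0.3, -0.2, -1.9]
gripper_width: 21.9
```

servo_tool --pt "0 -0.14 -2.06 0 0 0 -7.7" --pt "0 -0.14 -2.06 0 0 0 -7.7" --pt "0 -0.14 -2.06 0 0 0 -7.7" --pt "0 -0.14 -2.06 0 0 0 -7.7" --pt "0 -0.14 -2.06 0 0 0 -7.7" --pt "0 -0.14 -2.06 0 0 0 -7.7" --pt "0 -0.14 -2.06 0 0 0 -7.7" --pt "0 -0.14 -2.06 0 0 0 -7.7" --pt "0 0 0 0 0 0 0"

```text
clock: 17.85
position: [418.2, 22.9, 113.5]
ee_rot: [-0.178, 0.984, 0.0, 0.0]
contact_force: [0.4, -0.0, -0.6]
gripper_width: 22.1
```

```bash
python3 st.py; python3 - <<'E'
from h import *
s=read_state();Q=R.from_quat(s["ee_rot"]).as_matrix()
print("nut in tool",Q.T@(np.array([561.8,77.1,106])-s["position"]))
b=get_image("top");c=get_image("scene");np.savez("t5.npz",**b)
A=cv2.resize(b["image"][150:230,200:280],(400,400),interpolation=cv2.INTER_CUBIC)
B=cv2.resize(c["image"][155:215,225:285],(400,400),interpolation=cv2.INTER_CUBIC)
cv2.imwrite("pics/m5.png",np.hstack([A,B])[:,:,::-1])
E
```

```text
[418.2  22.9 113.5] yaw 200.49 Ftool [-0.3 -0.1  0.6] T [-0.03  0.03  0.04] R 153.5 dir 200.7 [ 0.45  0.19 -0.65 -0.   -0.73 -1.66] 17.85
nut in tool [-153.48495188    0.55257303    7.53199277]
```

View pics/m5.png

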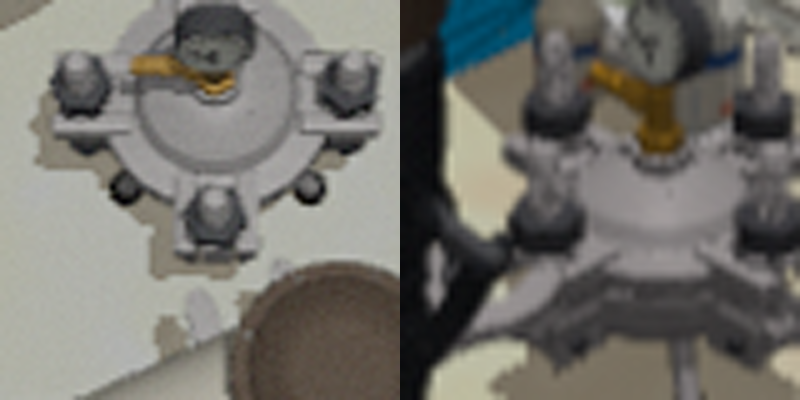

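The bolt is still upright with its nut at top crop (215,215), and the spanner is clear, its tips at (205,305) and (280,268). I'll slide it on again.

servo_tool --pt "0 -0.9 0.05 0 0 0 0" --pt "0 -0.9 0 0 0 0 0" --pt "0 -0.6 0 0 0 0 0" --pt "0 -0.6 0 0 0 0 0" --pt "0 -0.6 0 0 0 0 0" --pt "0 -0.6 0 0 0 0 0" --pt "0 -0.6 0 0 0 0 0" --pt "0 -0.5 0 0 0 0 0" --pt "0 0 0 0 0 0 0"

```text
clock: 18.85
position: [468.4, 42.6, 113.5]
ee_rot: [-0.179, 0.984, -0.0, 0.0]
contact_force: [1.4, -5.3, -2.2]
gripper_width: 22.6
```

```bash
python3 st.py
```

```text
[468.4  42.6 113.5] yaw 200.57 Ftool [ 0.6 -5.4  2.2] T [-1.38 -0.43 -0.46] R 99.6 dir 200.3 [ 0.44  0.27 -0.54  0.   -0.76 -1.65] 18.85
```

servo_tool --pt "0 0 -0.1 0 0 0 0" --pt "0 -0.014 0.52 0 0 0 3" --pt "0 -0.014 0.52 0 0 0 3" --pt "0 0 0 0 0 0 0"

```text
clock: 19.25
position: [465.4, 52.1, 114.0]
ee_rot: [-0.128, 0.992, 0.0, 0.001]
contact_force: [2.2, -3.5, -1.9]
gripper_width: 22.3
```

```bash
cat >> st.py <<'E'
f=s["contact_force"];r=(p-[561.8,77.1,0])/1000;print("Tbolt",(r[0]*f[1]-r[1]*f[0]+s["wrist_torque"][2]).round(2))
E
python3 st.py
```

```text
[465.4  52.1 114. ] yaw 194.66 Ftool [-1.2 -3.9  1.9] T [-1.12 -0.57 -0.38] R 99.6 dir 194.5 [ 0.46  0.27 -0.54  0.   -0.76 -1.78] 19.25
Tbolt 0.01
```

servo_tool --pt "0 -0.014 0.52 0 0 0 3" --pt "0 -0.014 0.52 0 0 0 3" --pt "0 0 0 0 0 0 0"

```text
clock: 19.55
position: [463.4, 62.1, 114.0]
ee_rot: [-0.076, 0.997, 0.0, 0.001]
contact_force: [3.0, -4.7, -1.8]
gripper_width: 22.1
```

```bash
python3 st.py
```

```text
[463.4  62.1 114. ] yaw 188.73 Ftool [-2.3 -5.1  1.8] T [-1.24 -0.93 -0.44] R 99.5 dir 188.6 [ 0.48  0.26 -0.54  0.   -0.76 -1.9 ] 19.55
Tbolt 0.06
```

servo_tool --pt "0 -0.014 0.52 0 0 0 3" --pt "0 0 0 0 0 0 0"

```text
clock: 19.75
position: [462.7, 67.2, 113.9]
ee_rot: [-0.05, 0.999, 0.0, 0.001]
contact_force: [3.8, -3.8, -2.2]
gripper_width: 22.4
```

```bash
python3 st.py
```

```text
[462.7  67.2 113.9] yaw 185.74 Ftool [-3.4 -4.1  2.2] T [-1.12 -0.85 -0.34] R 99.6 dir 185.7 [ 0.49  0.26 -0.54  0.   -0.76 -1.96] 19.75
Tbolt 0.07
```

servo_tool --pt "0 -0.014 0.52 0 0 0 3" --pt "0 0 0 0 0 0 0"

```text
clock: 19.95
position: [461.8, 72.2, 113.7]
ee_rot: [-0.024, 1.0, 0.0, 0.0]
contact_force: [1.5, -3.6, -1.2]
gripper_width: 22.2
```

```bash
python3 st.py
```

```text
[461.8  72.2 113.7] yaw 182.76 Ftool [-1.3 -3.7  1.2] T [-1.07 -0.6  -0.25] R 100.1 dir 182.8 [ 0.5   0.27 -0.54  0.   -0.76 -2.03] 19.95
Tbolt 0.12
```

```bash
python3 - <<'E'
from h import *
s=read_state();Q=R.from_quat(s["ee_rot"]).as_matrix()
d=get_image("wrist");np.savez("w6.npz",**d)
def edges(d):
    g=d["image"].astype(int).max(2);out=[]
    for v in(100,130,160,190,220):
        row=g[v,200:310]<60;i=np.where(row)[0];out.append((i.min()+200,i.max()+200) if len(i) else None)
    return out
for n in("w3.npz","w4.npz","w6.npz"):print(n,edges(dict(np.load(n))))
c=get_image("scene");b=get_image("top")
A=cv2.resize(b["image"][165:225,205:265],(400,400),interpolation=cv2.INTER_CUBIC)
B=cv2.resize(c["image"][165:215,230:280],(400,400),interpolation=cv2.INTER_CUBIC)
cv2.imwrite("pics/m6.png",np.hstack([A,B])[:,:,::-1])
E
```

```text
w3.npz [(np.int64(225), np.int64(283)), (np.int64(225), np.int64(283)), (np.int64(225), np.int64(282)), (np.int64(227), np.int64(280)), (np.int64(227), np.int64(280))]
w4.npz [(np.int64(224), np.int64(283)), (np.int64(225), np.int64(282)), (np.int64(225), np.int64(281)), (np.int64(226), np.int64(280)), (np.int64(226), np.int64(279))]
w6.npz [(np.int64(225), np.int64(284)), (np.int64(225), np.int64(282)), (np.int64(225), np.int64(282)), (np.int64(226), np.int64(280)), (np.int64(226), np.int64(280))]
```

View pics/m6.png

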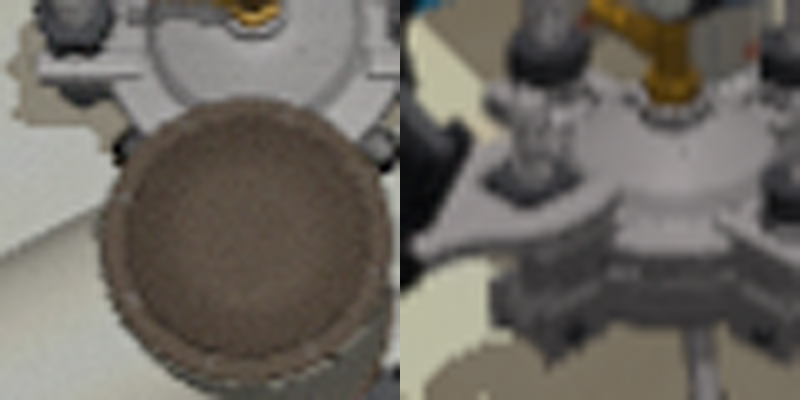

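The grip hasn't slipped: the handle edges sit at the same pixels in all three wrist pictures. The scene crop shows the head round the nut at about (530,190). I'll check how deep the nut sits by pushing in along the handle.

servo_tool --pt "0 -0.2 0 0 0 0 0" --pt "0 -0.2 0 0 0 0 0" --pt "0 0 0 0 0 0 0"

```text
clock: 20.4
position: [463.7, 71.8, 112.9]
ee_rot: [-0.023, 1.0, -0.001, -0.002]
contact_force: [-5.3, -0.4, 2.7]
gripper_width: 22.3
```

```bash
python3 st.py
```

```text
[463.7  71.8 112.9] yaw 182.62 Ftool [ 5.4 -0.2 -2.7] T [-0.31  1.22  0.06] R 98.2 dir 183.1 [ 0.5   0.27 -0.54 -0.   -0.77 -2.02] 20.4
Tbolt 0.07
```

servo_tool --pt "0 0.25 0 0 0 0 0" --pt "0 -0.014 0.52 0 0 0 3" --pt "0 -0.014 0.52 0 0 0 3" --pt "0 -0.014 0.52 0 0 0 3"

```text
clock: 20.8
position: [464.9, 87.7, 113.9]
ee_rot: [0.056, 0.998, -0.0, 0.001]
contact_force: [4.7, -6.5, -2.3]
gripper_width: 22.2
```

```bash
python3 st.py
```

```text
[464.9  87.7 113.9] yaw 173.57 Ftool [-5.3 -5.9  2.3] T [-1.92 -1.22  0.01] R 97.5 dir 173.7 [ 0.53  0.27 -0.53  0.   -0.76 -2.22] 20.8
Tbolt 0.59
```

servo_tool --pt "0 -0.014 0.52 0 0 0 3" --pt "0 -0.014 0.52 0 0 0 3" --pt "0 -0.014 0.52 0 0 0 3" --pt "0 -0.014 0.52 0 0 0 3"

```text
clock: 21.2
position: [468.5, 108.2, 113.5]
ee_rot: [0.161, 0.987, 0.0, 0.0]
contact_force: [0.1, -1.3, -0.6]
gripper_width: 22.1
```

```bash
python3 st.py
```

```text
[468.5 108.2 113.5] yaw 161.5 Ftool [-0.5 -1.2  0.6] T [-0.55 -0.01  0.01] R 98.4 dir 161.6 [ 0.57  0.29 -0.51  0.   -0.77 -2.46] 21.2
Tbolt 0.12
```

servo_tool --pt "0 -0.014 0.52 0 0 0 3" --pt "0 -0.014 0.52 0 0 0 3" --pt "0 -0.014 0.52 0 0 0 3" --pt "0 -0.014 0.52 0 0 0 3"

```text
clock: 21.6
position: [476.9, 127.5, 113.4]
ee_rot: [0.263, 0.965, 0.0, 0.0]
contact_force: [0.0, -0.3, -1.4]
gripper_width: 22.3
```

```bash
python3 st.py
```

```text
[476.9 127.5 113.4] yaw 149.49 Ftool [-0.2 -0.2  1.4] T [-0.16  0.07 -0.07] R 98.7 dir 149.3 [ 0.59  0.31 -0.48 -0.   -0.78 -2.69] 21.6
Tbolt -0.05
```

Torque peaked at about 0.6 N m near 174° and then vanished, so the jaw may have slipped past a corner. I'll take the spanner off and look at the nut's hexagon directly.

servo_tool --pt "0 1 0 0 0 0 0" --pt "0 1.5 0 0 0 0 0" --pt "0 1.5 0 0 0 0 0" --pt "0 1.5 0 -1.6 0 0 0" --pt "0 0 0 -4 0 0 0" --pt "0 -2.41 -4.1 0 0 0 0" --pt "0 -2.41 -4.1 0 0 0 0" --pt "0 -2.41 -4.1 0 0 0 0" --pt "0 -2.41 -4.1 0 0 0 0"

```text
clock: 22.5
position: [428.9, -36.2, 169.8]
ee_rot: [0.261, 0.965, 0.001, 0.001]
contact_force: [1.3, -0.2, -0.6]
gripper_width: 22.1
```

servo_tool --pt "0 -3.62 2.13 0 0 0 0" --pt "0 -3.62 2.13 0 0 0 0" --pt "0 -3.62 2.13 0 0 0 0" --pt "0 0 0 0 0 0 0" --pt "0 0 0 0 0 0 0"

```text
clock: 23.0
position: [555.2, -34.7, 168.4]
ee_rot: [0.262, 0.965, 0.0, -0.001]
contact_force: [-1.4, -1.1, -2.4]
gripper_width: 22.3
```

```bash
python3 st.py; python3 - <<'E'
from h import *
d=get_image("wrist");np.savez("w7.npz",**d)
pt=lambda P:proj(d,P)
print("nut",pt([561.8,77.1,115]),"rod",pt([561.8,77.1,148]))
u,v=pt([561.8,77.1,115]).astype(int)
# rectify plane z=115: 60x60 mm around the nut, 10 px/mm, image right=+x world... up = +y
W=np.float32([[x,y] for y in(36,-36) for x in(-36,36)])
src=np.float32([pt([561.8+x,77.1+y,115]) for x,y in W])
dst=np.float32([[0,0],[600,0],[0,600],[600,600]])
H=cv2.getPerspectiveTransform(src,dst)
cv2.imwrite("pics/n7.png",cv2.warpPerspective(d["image"],H,(600,600),flags=cv2.INTER_CUBIC)[:,:,::-1])
E
```

```text
[555.2 -34.7 168.4] yaw 149.65 Ftool [ 0.7 -1.7  2.4] T [0.02 0.11 0.01] R 112.0 dir 266.6 [ 0.23  0.34 -0.27 -0.   -0.97 -2.33] 23.0
Tbolt -0.14
nut [433.01771465 141.7460459 ] rod [469.90154338 153.738587  ]
```

View pics/n7.png

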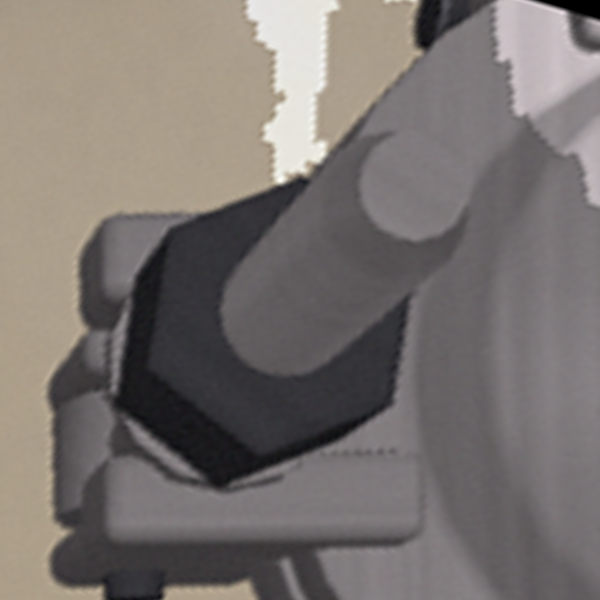

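The hexagon is sharp. Its top-face corners are at (172,228), (148,365), (262,455) and (302,180), with the centre at (282,317). That puts corners at about 141°, 200° and 261°, which matches the tight position (140.5° and 200.5°) to within a degree. The rod end, cast to z = 148, lies over the nut centre, so the bolt is upright. Next I'll lay the spanner back where it came from.

servo_tool --pt "0 3.62 -2.13 0 0 0 0" --pt "0 3.62 -2.13 0 0 0 0" --pt "0 3.62 -2.13 0 0 0 0" --pt "0 0 0 0 0 0 -8.2" --pt "0 0 0 0 0 0 -8.2" --pt "0 0 0 0 0 0 -8.2" --pt "0 0 0 0 0 0 -8.2" --pt "0 0 0 0 0 0 -8.2" --pt "0 0 0 0 0 0 -8.2" --pt "0 0 0 0 0 0 -8.2" --pt "0 0 0 0 0 0 -8.2"

```text
clock: 24.15
position: [427.9, -35.2, 169.8]
ee_rot: [-0.306, 0.952, 0.0, 0.0]
contact_force: [0.7, -0.1, -0.8]
gripper_width: 22.4
```

servo_tool --pt "0 0 0 0 0 0 -8.2" --pt "0 0 0 0 0 0 -8.2" --pt "0 0 0 0 0 0 -8.2" --pt "0 0 0 0 0 0 -8.2" --pt "0 0 0 0 0 0 -8.2" --pt "0 0 0 0 0 0 -8.2" --pt "0 0 0 0 0 0 -8.2" --pt "0 0 0 0 0 0 0"

```text
clock: 24.95
position: [428.1, -35.3, 169.8]
ee_rot: [0.723, -0.691, 0.0, -0.0]
contact_force: [0.0, -0.3, -1.6]
gripper_width: 22.6
```

servo_tool --pt "0 -4.25 -0.42 0 0 0 0" --pt "0 -4.25 -0.42 0 0 0 0" --pt "0 -4.25 -0.42 0 0 0 0" --pt "0 -4.25 -0.42 0 0 0 0" --pt "0 -4.25 -0.42 0 0 0 0" --pt "0 -4.25 -0.42 0 0 0 0" --pt "0 -4.25 -0.42 0 0 0 0" --pt "0 -4.25 -0.42 0 0 0 0" --pt "0 0 0 0 0 0 0" --pt "0 0 0 0 0 0 0"

```text
clock: 25.95
position: [446.4, 306.2, 169.2]
ee_rot: [0.723, -0.691, -0.0, 0.0]
contact_force: [0.4, -0.6, -1.5]
gripper_width: 22.3
```

```bash
python3 st.py
```

```text
[446.4 306.2 169.2] yaw 272.58 Ftool [ 0.6 -0.4  1.5] T [-0.09  0.03 -0.01] R 256.5 dir 116.7 [ 0.9   0.31 -0.3  -0.   -0.96 -0.86] 25.95
Tbolt -0.04
```

servo_tool --pt "0 0 0 4 0 0 0" --pt "0 0 0 4 0 0 0" --pt "0 0 0 4 0 0 0" --pt "0 0 0 2 0 0 0" --pt "0 0 0 0.8 0 0 0" --pt "0 0 0 0.5 0 0 0" --pt "0 0 0 0.15 0 0 0" --pt "0 0 0 0 0 0 0"

```text
clock: 26.75
position: [448.1, 306.2, 16.2]
ee_rot: [0.723, -0.691, -0.0, -0.001]
contact_force: [0.6, 0.3, -1.5]
gripper_width: 22.3
```

servo_tool --pt "0 0 0 0.15 0 0 0" --pt "0 0 0 0.05 0 0 0" --pt "0 0 0 0 0 0 0"

```text
clock: 27.05
position: [447.9, 306.3, 14.1]
ee_rot: [0.723, -0.691, 0.0, -0.001]
contact_force: [-1.2, -1.0, 5.6]
gripper_width: 22.4
```

servo_tool --pt "0.7 0 0 0 0 0 0" --pt "0.7 0 0 0 0 0 0" --pt "0.7 0 0 0 0 0 0" --pt "0.7 0 0 0 0 0 0" --pt "0.7 0 0 -2 0 0 0" --pt "0.7 0 0 -4 0 0 0" --pt "0.7 0 0 -4.5 0 0 0" --pt "0.7 0 0 -4.5 0 0 0" --pt "0.7 0 0 -4.5 0 0 0" --pt "0.7 0 0 -4.5 0 0 0"

```text
clock: 28.05
position: [447.2, 305.4, 254.9]
ee_rot: [0.723, -0.691, -0.0, -0.0]
contact_force: [1.5, 1.0, -0.4]
gripper_width: 59.6
```

servo_tool --pt "1 3.63 -2.37 0 0 0 0" --pt "1 3.63 -2.37 0 0 0 0" --pt "1 3.63 -2.37 0 0 0 0" --pt "1 0 0 0 0 0 0" --pt "1 0 0 0 0 0 0" --pt "1 0 0 0 0 0 0"

```text
clock: 28.65
position: [523.2, 200.5, 252.8]
ee_rot: [0.723, -0.691, -0.0, 0.0]
contact_force: [-0.7, -0.1, 0.3]
gripper_width: 85.4
```

```bash
python3 st.py; python3 - <<'E'
from h import *
d=get_image("wrist");np.savez("w8.npz",**d)
def rect(d,x0,x1,y0,y1,z,s):
    c=[(x0,y1),(x1,y1),(x0,y0),(x1,y0)];w,h=int((x1-x0)*s),int((y1-y0)*s)
    M=cv2.getPerspectiveTransform(np.float32([proj(d,[x,y,z])for x,y in c]),np.float32([[0,0],[w,0],[0,h],[w,h]]))
    return cv2.warpPerspective(d["image"],M,(w,h))
def handle(d):
    g=rect(d,415,490,200,380,14,2).max(2);m=cv2.morphologyEx((g<60).astype(np.uint8),cv2.MORPH_OPEN,np.ones((7,7)))
    c=max(cv2.findContours(m,0,1)[0],key=cv2.contourArea);r=cv2.minAreaRect(c)
    return 415+r[0][0]/2,380-r[0][1]/2,np.array(r[1])/2,r[2]
w2=dict(np.load("w2.npz"))
print("handle before/after",handle(w2),handle(d))
# bystanders: scene differences before/after on the desk
a,b=rect(w2,420,620,260,420,0,2),rect(d,420,620,260,420,0,2)
def red(i):
    m=((i[...,0]>130)&(i[...,1]<70)).astype(np.uint8);M=cv2.moments(m);return 420+M["m10"]/M["m00"]/2,420-M["m01"]/M["m00"]/2
print("marker cap",red(a),red(b))
# bolt top: brightest blob near expected
for n,q in(("w2",w2),("w8",d)):
    u,v=proj(q,[560.3,77.9,148]).round().astype(int);print(n,u,v,q["image"][max(v-6,0):v+7:3,u-6:u+7:3].max(2).tolist())
E
```

```text
[523.2 200.5 252.8] yaw 272.62 Ftool [ 0.   0.7 -0.3] T [-0.01  0.08  0.01] R 129.3 dir 107.4 [ 0.66  0.27 -0.14 -0.   -1.17 -0.61] 28.65
Tbolt 0.1
handle before/after (450.18274307250977, 278.8469467163086, array([115.65171051,  24.00341988]), 88.10660552978516) (448.54058837890625, 280.83982849121094, array([115.94030762,  24.12851715]), 87.75425720214844)
marker cap (557.1031426269137, 404.9351329572925) (556.9135090609554, 405.13962108731465)
w2 190 23 [[162, 166, 170, 174, 99], [166, 160, 165, 169, 102], [167, 166, 164, 165, 92], [168, 166, 168, 172, 73], [117, 173, 175, 73, 77]]
w8 200 9 [[166, 166, 166, 170, 172], [169, 168, 167, 164, 169], [169, 168, 171, 169, 167], [117, 169, 170, 170, 171], [66, 121, 173, 175, 148]]
```

```bash
python3 -c "
from bench import *
print(job_done())"
```

```text
the job is handed in; nothing more can be done
None
```

I closed the filter holder and handed the job in at about 29 s of robot time. The swing bolt is upright, its nut is tight, and the large spanner lies flat on the desk where it was found.

**What I did:**
- **Bolt:** I pushed it up with the closed gripper until it met its stop, at about 9 N.
- **First pass:** I put the large spanner on the nut and turned it clockwise from about 35° one side of straight out to about 51° the other. Wrist joint 6 was then almost at its limit, and the torque reading did not show clearly whether the nut had reached its stop.
- **Second pass:** I took the spanner off, put it back one flat earlier and turned clockwise again.
- **Spanner:** I then lifted it off and laid it down, about 230 mm to the left of the bolt.

**Last checks:**
- **Nut:** a close picture after the second pass shows corners at about 141°, 200° and 261°. The tight position is 140.5°, 200.5° and 260.5°, so it agrees within about 1°. The rod end stood over the nut's centre, so the bolt is upright.
- **Spanner:** it is within about 2 mm of where it started.
- **Other things:** the marker's cap is within 0.3 mm of where it was. I did not measure the other bystanders.

**What disagreed:**
- **Torque:** during the first pass it read mostly near zero, below the 0.25 N m expected for turning the nut.
- **Slip:** on the second pass torque rose to about 0.6 N m and then dropped, because the jaw slipped over a corner of the nut. A nut short of its stop would have turned at that torque, so I take it as tight. The picture alone cannot tell that position from one exactly 60° earlier.

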